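# Third hand: hold a rail bracket in the screwing jig

### The job

Take the larger of the two wooden rail brackets by its arm, and in the jig, held up off the jig's base with its top level with the top of the upright board, feel its left end up against the steel end stop. Then press its back flat against the board with a steady push of about 10 N (at least 7, at most 13, and never over 20 on the way), so that a colleague can drive the screws from behind. Finish while still holding and pushing it there: do not let go; leave the smaller bracket and the other things on the counter where they are.

Things in the scene. Friction and masses are not known exactly. Their poses are not given: they have to be found in the camera images.
- bracket: Larger loose wooden bracket, T-shaped from above, 0.15-0.3 kg, standing as it will be fastened. Origin: centre of base block's underside, z up. Base block 28 (x) x 100 (y) x 40 (z) mm; back face (goes to the board) at x=+14, left end at y=+50. Arm, 16 mm thick (y), 34 high, runs from x=-14 to -71; lip on it to z=44 from x=-71 to -62. Grasp arm from above across y, near x=-40.
- bracket_end (a point): Centre of the left (+y) end face of the larger bracket's base block, the end that goes against the end stop; x = 0, y = +50, z = 20 mm in the bracket's frame; same axes as the bracket.
- short_bracket: The smaller wooden bracket, a spare of the same T shape to be left alone: base block 28 x 66 x 30 mm, arm 44 mm long. Origin and axes as for the larger one. The two brackets stand side by side on the left part of the counter, either one on the left.
- jig: Fixed plywood jig right of the brackets: base 180 (x) x 250 (y) x 12 mm, from x=-78 to +102 mm; upright board in its middle, behind it a fixed wall with two dark spring housings. Origin: on the counter under the middle of the resting board's front face; +x = pressing direction (away from the robot), +y left along the board, z up. Open from above in front of the board.
- back_board: Upright light wooden board of the jig, 14 thick x 200 wide x 76 mm high, from 16 to 92 mm above the counter. Its frame is the jig's, carried along with the board; its front face (towards the robot) is at x=0. It rides on two sprung guide rods and gives way in +x when pressed.
- board_top (a point): Middle of the top edge of the board's front face, 92 mm above the counter; axes as the jig's.
- carriage (a joint): How far the board has been pressed back along +x of the jig, in m: 0 at rest, at most 0.028. The spring pushes back with 0.8 N per mm of travel without preload (10 N at 0.0125), with hardly any friction.
- end_stop: Fixed steel angle on the jig's base before the board's left half; its place along the board varies. Upright leaf 32 (x) x 8 (y) mm, 12 to 92 mm above the counter, from 34 to 2 mm before the resting board's face. Origin: on the jig's base under the middle of the stop face, which is the face at y=0 looking to -y (right); axes parallel to the jig's.
- stop_face (a point): Point on the stop face of the end stop, 72 mm above the counter, midway along x (18 mm before the resting board's face); axes parallel to the jig's.
- mug: Bystander, to be left alone: dark and white mug, 82 x 114 x 97 mm.
- marker: Bystander, to be left alone: felt marker lying, 16 x 140 x 14 mm.
- thread_spool: Bystander, to be left alone: standing pale thread spool, 27 x 27 x 46 mm.
- pin_tin: Bystander, to be left alone: round closed pin tin, 66 mm across, 22 mm high.
- stapler: Bystander, to be left alone: stapler, 36 x 150 x 46 mm.
- scissors: Bystander, to be left alone: shears lying flat, 88 x 217 x 9 mm.
- chalk: Bystander, to be left alone: flat piece of tailor's chalk, 36 x 46 x 8 mm.

How it is judged:
On the way, in this order (a step that is already met when the one before it is completed fails the run):
1. the bracket, off the counter, is up against the end stop (touching it or within 1.5 mm) ((contact force between bracket and end_stop above 0.4 N or (y of bracket_end in the frame of stop_face between -0.0015 and 0.0015 m and x of bracket_end in the frame of stop_face above -0.025 m)) and height (world z) of bracket above 0.03 m), for 0.1 s.
2. the bracket is pressed on the board with 7 to 13 N (contact force between bracket and back_board between 7 and 13 N), for 0.3 s.
At the end, for the whole second after the job is handed in: Through the last second the fingers still hold the larger bracket, at rest and upright; it presses the board with 7 to 13 N, its back flat on it (0.06 rad), its top within 6 mm of the board's top edge and its left end within 4 mm of the end stop's face (all of step 2 and z of bracket in the frame of board_top between -0.046 and -0.034 m and y of bracket_end in the frame of stop_face between -0.004 and 0.003 m and angle between the x axis of bracket and the x axis of back_board, either way round below 0.06 rad and angle between bracket's own z axis and vertical below 0.08 rad and contact force between bracket and the fingers above 2 N and linear speed of bracket below 0.01 m/s); the arm keeps its last pose, push and grip.
It fails at once if the board is pressed with more than 20 N (contact force between bracket and back_board above 20 N).
It fails at once if the smaller bracket is moved more than 20 mm (distance of short_bracket from where it was at the start of the episode above 0.02 m).
It fails at once if a bystander is moved more than 30 mm (distance of any of mug, marker, thread_spool, pin_tin, stapler, scissors, chalk from where it was at the start of the episode above 0.03 m).
It also fails if it takes over 42 s, if anything falls off the work surface, if the arm or the gripper's body presses on something with over 40 N, if the wrist force passes 120 N, or if a joint passes its speed limit or range.

### The arm

A 6-joint arm with a two-finger parallel gripper is mounted at the origin on the work surface; the furniture and walls round the work are solid. World frame = base frame: x ahead of the robot, y to its left, z up, the work surface at z = 0. Lengths are in m, angles in rad, forces in N, time in s.
With the tool pointing down it reaches from about 0.425 to 0.925 m from the base axis. Payload 12.5 kg.
Tool frame: the origin (TCP) lies at the very end of the fingers, on their centre line; the grasp point (between the pads) lies hold_point_z behind it (hold_point_z is the distance from the TCP to the grasp point, in m); z points along the fingers, y is the line along which they close (so a half turn about z gives the same grasp; the last joint's range is limited). The gripper opens to 85 mm and grips with 20 to 120 N. Pads are 22 mm wide; open, the fingers measure 114 mm over their backs; the gripper's body (76 mm by 85 mm) begins 54 mm behind the grasp point. The pads swing forward as they close: fully open they stand 13 mm farther back than shut.
Start: joints at [-1.27, 0.491, 1.559, -0, 1.092, -0.106], TCP at [0.247, -0.574, 0.231] pointing down, gripper open.
Joint ranges: [-3.1, 3.1], [-0.84, 2.19], [0.05, 2.79], [-1.13, 4.28], [0.06, 2.93], [-2.69, 2.69]. Speed limits (rad/s): [2.22, 2.22, 2.79, 3.14, 3.14, 3.14].

### API

Orientations are given as a unit quaternion [w, x, y, z].
In Python, from bench import sense, grab_frame, get_calibration, job_done, hold_point_z gives the robot as it stands. The module is installed in compiled form; this text tells all that it offers.
- The arm moves only by the tool apply_moves, never from a script. Its argument "deltas" is a list of rows, each a list of 3 entries, a list of its own where there are three numbers: the shift along the world's x, y, z scaled (see below), then the turn about the world's z scaled (see below), then the opening, from 0 (shut) to 1 (fully open). In form: [[[dx, dy, dz], spin, grip], ...]. A call has 1 to 5 rows; each row is the pose to reach, as a shift and turn from the pose commanded when the call began, turning the shorter way round; what a row does not reach only later rows make up. The controller multiplies each number of a shift by 750 mm and each number of a turn by pi rad. A row lasts 1/8 s, in which the tool goes at most 62.5 mm and 10.7 degrees, less where a joint would pass 70% of its speed; a pose out of reach is approached as far as the arm can. A call with a number of a shift or a turn outside -1 to 1 is refused whole. A call with a gripper value outside its range is refused whole. The fingers move at their own pace and stop on an object; "grip_force" is the grip in N (left out, the last holds). Time passes only in rows, so rows that repeat a pose let the fingers close. It gives the time, the measured TCP pose, the force, the opening and the grip force at its end, in the units of the state.
- sense(): the state, without advancing time (a new reading comes with each control period).
- grab_frame(name): name is "scene" or "top" or "wrist"; returns the picture (420x560x3 uint8, red, green, blue); there is no depth.
- get_calibration(name): a dict with "K" (3x3 intrinsics, pixels), "camera_from_world" (4x4, takes a point from world to camera coordinates); the wrist camera has in their place "T_tool_cam" (4x4, takes a point from camera to tool coordinates, whose origin is the TCP and whose axes are the flange's). Camera axes: x right, y down, z forward; pixel columns grow to the right and rows downward; lengths in m; the calibration is good to about 2 mm. A picture is of the moment at which its call begins: read the wrist's pose just before it. get_calibration takes no time and is no camera call.
- job_done(): hands the job in; it is judged then, once.
The state is a dict: "time": time; "qpos": joint angles; "joint_velocities": joint speeds; "tau": joint torques, N m; "eef_pos": TCP position; "eef_rot": TCP orientation; "contact_force": force on the tool from outside, world axes, zero at the start; "ft_torque": the same for the moment, N m; "width": opening from 0.0 (shut) to 1.0 (fully open); "finger_force": force on a finger pad.
Only numpy, scipy, OpenCV 4.12 (cv2) and the standard library are available. Lean on these libraries where they do the work, as an engineer would, in place of code of your own. Each camera call takes 0.05 s, during which the arm holds its last target. There are 200 camera calls.

## Working session

There is one attempt and no reset: what is moved stays moved. The work goes in short steps, Python scripts to look and compute and a tool call to move; the robot and the scene stay as the last step left them, time stands still between calls to the robot, and variables do not carry over. Pictures are saved under pics/ and viewed, at most 10 in all, crops included, and the job is handed in when it is done.

Besides the shell and the picture viewer there is one more tool, called as a command line: name --argument value ..., lists and objects as JSON in quotes. apply_moves: Moves the arm, as the interface text tells. Shifts and turns lie within -1 to 1; 1 stands for 750 mm of shift or pi rad of turn. Its arguments: {"type":"object","properties":{"deltas":{"type":"array","items":{"type":"array"}},"grip_force":{"type":"number"}},"required":["deltas"]}

```bash
mkdir -p pics; cat > h.py <<'E'
import numpy as np, cv2
from bench import *
def save(n,f,crop=None,s=1):
    im=grab_frame(n)[:,:,::-1]
    if crop: x0,y0,x1,y1=crop; im=im[y0:y1,x0:x1]
    cv2.imwrite('pics/'+f,cv2.resize(im,None,fx=s,fy=s,interpolation=cv2.INTER_CUBIC))
def ray(n,u,v,T=None):
    c=get_calibration(n);d=np.linalg.inv(c['K'])@[u,v,1]
    M=T if T is not None else np.linalg.inv(c['camera_from_world'])
    return M[:3,3],M[:3,:3]@d
def at(n,u,v,z,T=None):
    o,d=ray(n,u,v,T);return o+d*(z-o[2])/d[2]
E
python3 - <<'E'
from h import *
s=sense();print(s,hold_point_z if not callable(hold_point_z) else hold_point_z())
save('top','t.png',None,1.4)
save('scene','s.png',None,1.4)
for n in('top','scene'):
    c=get_calibration(n);print(c['K'],np.linalg.inv(c['camera_from_world']))
print(get_calibration('wrist'))
E
```

```text
{'time': 0.0, 'qpos': array([-1.26958416e+00,  4.91565414e-01,  1.55944486e+00,  5.07324278e-05,
        1.09168407e+00, -1.05649472e-01]), 'joint_velocities': array([ 0.00019406, -0.00118699,  0.00025795, -0.00095497, -0.00142138,
       -0.00059314]), 'tau': array([-4.60520139e-03, -6.18455744e+01, -2.61601281e+01, -1.44602209e-04,
        4.17766016e-03, -3.61752791e-05]), 'eef_pos': array([ 0.24726878, -0.57376898,  0.23072568]), 'eef_rot': array([-5.50410644e-04,  9.79381428e-01,  2.02019092e-01, -3.13804219e-05]), 'contact_force': array([-0.62149738,  0.14754042, -0.3275666 ]), 'ft_torque': array([-9.37273182e-03, -1.76420923e-05,  8.78058494e-03]), 'finger_force': 0.0, 'width': 1.0042063081498258} 0.0187
[[416.12048825   0.         273.12510222]
 [  0.         416.12048825 208.90511149]
 [  0.           0.           1.        ]] [[-0.02265346 -0.98134399  0.1909209   0.24579585]
 [-0.99955821  0.02590772  0.01456591  0.03827265]
 [-0.01924049 -0.19050659 -0.98149735  1.16428661]
 [ 0.          0.          0.          1.        ]]
[[431.98323126   0.         273.2930616 ]
 [  0.         431.98323126 211.3601507 ]
 [  0.           0.           1.        ]] [[-0.76055143 -0.45089366  0.46717923 -0.03078866]
 [-0.64925233  0.53450746 -0.54108519  0.6342842 ]
 [-0.00573891 -0.71484032 -0.69926417  0.811418  ]
 [ 0.          0.          0.          1.        ]]
{'K': array([[320.51603736,   0.        , 278.49870092],
       [  0.        , 320.51603736, 213.97831157],
       [  0.        ,   0.        ,   1.        ]]), 'T_tool_cam': array([[ 1.82728841e-04, -9.45082437e-01, -3.26831995e-01,
         8.64090477e-02],
       [ 9.99999931e-01,  6.65563392e-05,  3.66633632e-04,
        -6.30234101e-04],
       [-3.24746265e-04, -3.26832040e-01,  9.45082384e-01,
        -1.40536379e-01],
       [ 0.00000000e+00,  0.00000000e+00,  0.00000000e+00,
         1.00000000e+00]])}
```

View pics/t.png

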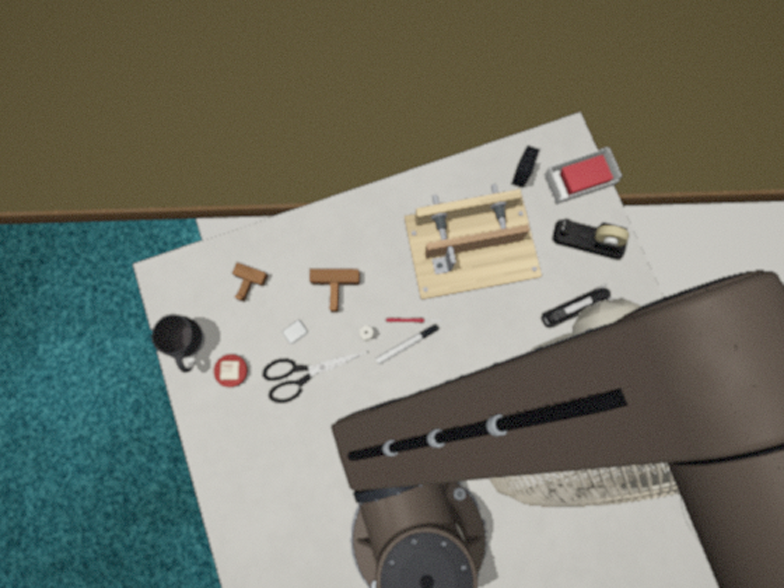

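View pics/s.png

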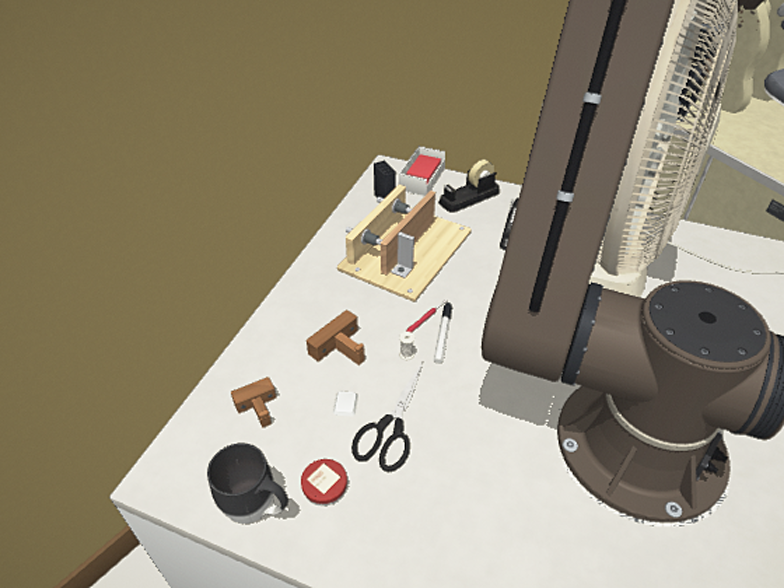

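The top view shows the larger bracket with its base at (309–360, 268–283) and its arm reaching (335,310). The smaller one is at (250,275). The jig board top runs (427,248)–(528,232), with the stop near (451,258).

```bash
python3 - <<'E'
from h import *
for nm,u,v,z in [('blkL',309,270,.04),('blkR',360,269,.04),('blkLf',310,283,.04),('blkRf',359,283,.04),('armend',335,309,.044),('arm',335,297,.034),('bL',428,254,.092),('bR',529,236,.092),('bLback',427,243,.092),('stop',452,258,.092),('jbase fl',422,297,.012),('fr',541,275,.012),('spool',367,330,.046),('short arm end',241,299,.03)]:
    print(nm,at('top',u/1.4,v/1.4,z).round(4))
E
```

```text
blkL [0.5138 0.1996 0.04  ]
blkR [0.5131 0.0983 0.04  ]
blkLf [0.4873 0.1976 0.04  ]
blkRf [0.4847 0.1007 0.04  ]
armend [0.4333 0.1481 0.044 ]
arm [0.459  0.1489 0.034 ]
bL [ 0.5264 -0.034   0.092 ]
bR [ 0.5564 -0.2271  0.092 ]
bLback [ 0.548  -0.0329  0.092 ]
stop [ 0.5173 -0.0791  0.092 ]
jbase fl [ 0.4586 -0.024   0.012 ]
fr [ 0.4974 -0.2652  0.012 ]
spool [0.3902 0.0863 0.046 ]
short arm end [0.4606 0.3365 0.03  ]
```

```bash
python3 - <<'E'
from h import *
for z in (0,.1,.2,.3,.5): print(z,'scene',at('scene',625/1.4,285/1.4,z).round(3),'top head',at('top',600/1.4,318/1.4,z).round(3),'grille L',at('top',490/1.4,485/1.4,z).round(3),'grilletopscene',at('scene',720/1.4,5/1.4,z).round(3),'grillebottomscene',at('scene',630/1.4,260/1.4,z).round(3))
save('wrist','w.png',None,1.2)
E
```

```text
0 scene [ 0.17  -0.321  0.   ] top head [ 0.409 -0.379  0.   ] grille L [ 0.093 -0.141  0.   ] grilletopscene [ 0.557 -1.991  0.   ] grillebottomscene [ 0.194 -0.398  0.   ]
0.1 scene [ 0.145 -0.203  0.1  ] top head [ 0.395 -0.344  0.1  ] grille L [ 0.106 -0.126  0.1  ] grilletopscene [ 0.485 -1.668  0.1  ] grillebottomscene [ 0.167 -0.271  0.1  ]
0.2 scene [ 0.121 -0.086  0.2  ] top head [ 0.381 -0.308  0.2  ] grille L [ 0.119 -0.11   0.2  ] grilletopscene [ 0.412 -1.344  0.2  ] grillebottomscene [ 0.139 -0.143  0.2  ]
0.3 scene [0.096 0.032 0.3  ] top head [ 0.367 -0.272  0.3  ] grille L [ 0.132 -0.095  0.3  ] grilletopscene [ 0.34  -1.021  0.3  ] grillebottomscene [ 0.111 -0.016  0.3  ]
0.5 scene [0.046 0.268 0.5  ] top head [ 0.339 -0.2    0.5  ] grille L [ 0.159 -0.064  0.5  ] grilletopscene [ 0.195 -0.373  0.5  ] grillebottomscene [0.056 0.238 0.5  ]
```

View pics/w.png

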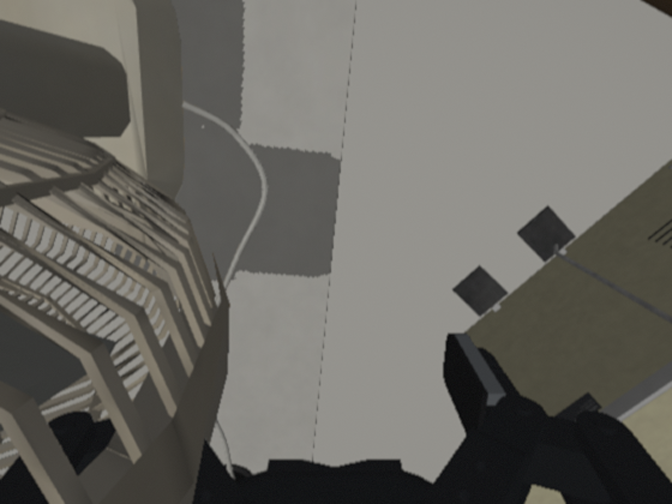

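The wrist view shows a large fan close on the left, on the +y side of the tool. I'll swing out and around it at a larger radius.

apply_moves --deltas '[[[0.08, -0.012, 0.02], 0, 1], [[0.149, 0.02, 0.04], 0, 1], [[0.212, 0.06, 0.055], 0, 1], [[0.212, 0.072, 0.055], 0, 1]]'

```text
time: 0.65
eef_pos: [0.4092, -0.5182, 0.273]
eef_rot: [0.0, 0.979, 0.204, 0.0]
contact_force: [0.1, -0.7, -0.2]
width: 1.0
finger_force: 0.0
```

```bash
python3 - <<'E'
from h import *
print(sense()['tau'].round(1),sense()['qpos'].round(3))
save('top','t2.png',None,1.4)
E
```

```text
[  2.3 -64.7 -29.9   0.2   0.3   0.4] [-1.002  0.508  1.413  0.     1.22   0.158]
```

View pics/t2.png

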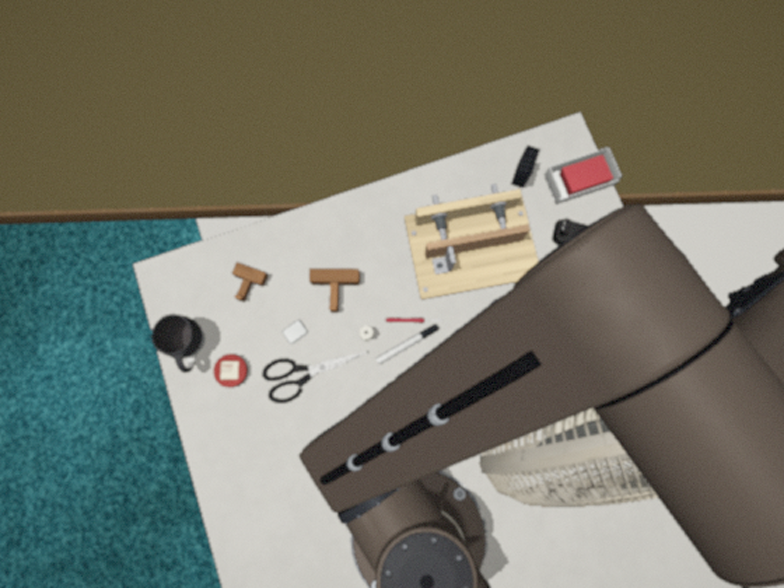

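The arm passes above the fan, which hasn't moved. I'll continue the swing.

apply_moves --deltas '[[[0.06, 0.05, 0.0], 0, 1], [[0.12, 0.105, 0.0], 0, 1], [[0.17, 0.165, 0.0], 0, 1], [[0.21, 0.23, 0.0], 0, 1], [[0.236, 0.29, 0.0], 0, 1]]'

```text
time: 1.32
eef_pos: [0.5835, -0.3018, 0.2719]
eef_rot: [-0.0, 0.979, 0.202, -0.0]
contact_force: [-0.2, 0.1, 0.3]
width: 1.002
finger_force: 0.0
```

apply_moves --deltas '[[[0.0, 0.08, 0.0], 0, 1], [[0.0, 0.16, 0.0], 0, 1], [[0.0, 0.24, 0.0], -0.05, 1], [[0.0, 0.32, 0.0], -0.1, 1], [[0.0, 0.39, 0.0], -0.131, 1]]'

```text
time: 1.95
eef_pos: [0.5828, -0.0093, 0.2723]
eef_rot: [0.0, 1.0, -0.005, -0.0]
contact_force: [0.7, 0.1, 0.1]
width: 1.002
finger_force: 0.0
```

apply_moves --deltas '[[[-0.04, 0.05, -0.03], 0, 1], [[-0.08, 0.1, -0.07], 0, 1], [[-0.12, 0.15, -0.11], 0, 1], [[-0.165, 0.211, -0.15], 0, 1], [[-0.165, 0.211, -0.15], 0, 1]]'

```text
time: 2.58
eef_pos: [0.4568, 0.149, 0.1584]
eef_rot: [0.0, 1.0, -0.001, -0.002]
contact_force: [0.6, 0.0, -0.2]
width: 1.0
finger_force: 0.0
```

```bash
cat >> h.py <<'E'
from scipy.spatial.transform import Rotation as R
def wristT():
    s=sense();T=np.eye(4);q=s['eef_rot'];T[:3,:3]=R.from_quat([q[1],q[2],q[3],q[0]]).as_matrix();T[:3,3]=s['eef_pos']
    return T@get_calibration('wrist')['T_tool_cam']
E
python3 - <<'E'
from h import *
T=wristT();np.save('T1.npy',T);save('wrist','w2.png',None,1.4)
print(sense()['eef_pos'])
E
```

```text
[0.45860701 0.1483322  0.15934629]
```

View pics/w2.png

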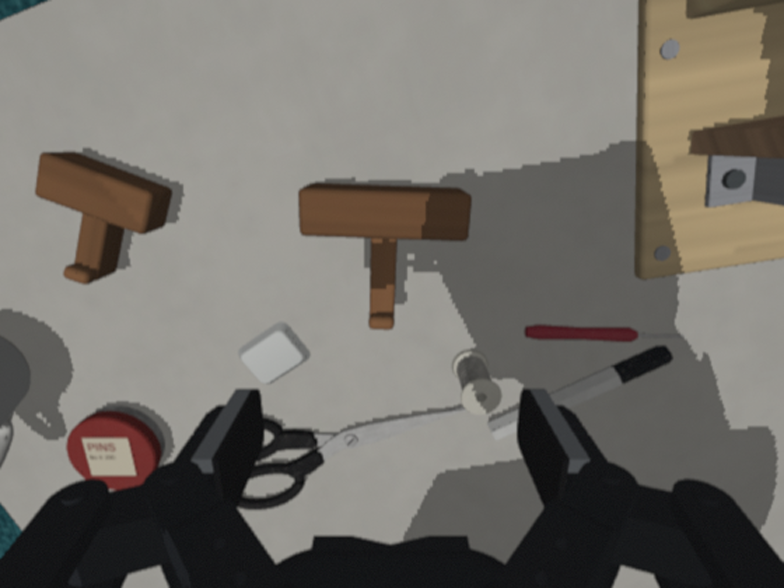

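```bash
python3 - <<'E'
from h import *
T=np.load('T1.npy')
for n,u,v,z in [('fl',301,235,.04),('fr',468,240,.04),('bl',302,190,.04),('br',468,192,.04),('lipL',369,320,.044),('lipR',394,321,.044),('armL',371,260,.034),('armR',396,260,.034),('armL',371,300,.034),('armR',394,300,.034),('basefl',640,277,.012)]:
    print(n,at('wrist',u/1.4,v/1.4,z,T).round(4))
E
```

```text
fl [0.4927 0.2018 0.04  ]
fr [0.4895 0.1046 0.04  ]
bl [0.5182 0.1995 0.04  ]
br [0.5169 0.1061 0.04  ]
lipL [0.441 0.163 0.044]
lipR [0.4403 0.1478 0.044 ]
armL [0.4761 0.1616 0.034 ]
armR [0.4761 0.1465 0.034 ]
armL [0.4504 0.1621 0.034 ]
armR [0.4504 0.1477 0.034 ]
basefl [ 0.4584 -0.0162  0.012 ]
```

apply_moves --deltas '[[[0.007, 0.008, -0.06], -0.007, 1], [[0.007, 0.008, -0.12], -0.007, 1], [[0.007, 0.008, -0.18], -0.007, 1], [[0.007, 0.008, -0.202], -0.007, 1], [[0.007, 0.008, -0.202], -0.007, 1]]' --grip_force 70

```text
time: 3.25
eef_pos: [0.4655, 0.1529, 0.0079]
eef_rot: [0.0, 1.0, -0.014, -0.001]
contact_force: [0.2, 0.1, 0.5]
width: 1.001
finger_force: 0.0
```

apply_moves --deltas '[[[0, 0, 0], 0, 0], [[0, 0, 0], 0, 0], [[0, 0, 0], 0, 0], [[0, 0, 0], 0, 0], [[0, 0, 0], 0, 0]]' --grip_force 70

```text
time: 3.88
eef_pos: [0.4651, 0.1543, 0.0092]
eef_rot: [-0.0, 1.0, -0.013, 0.0]
contact_force: [-1.9, -2.6, 9.0]
width: 0.172
finger_force: 69.1
```

apply_moves --deltas '[[[0, 0, 0.04], 0, 0], [[0, 0, 0.1], 0, 0], [[0, 0, 0.18], 0, 0], [[0, 0, 0.25], 0, 0], [[0, 0, 0.25], 0, 0]]'

```text
time: 4.5
eef_pos: [0.4659, 0.1546, 0.1994]
eef_rot: [-0.001, 1.0, -0.013, 0.003]
contact_force: [0.6, -0.2, -2.2]
width: 0.169
finger_force: 68.7
```

apply_moves --deltas '[[[0, -0.08, 0], 0, 0], [[-0.01, -0.16, 0], 0.01, 0], [[-0.01, -0.24, 0], 0.03, 0], [[-0.01, -0.32, 0], 0.057, 0], [[-0.01, -0.36, 0], 0.057, 0]]'

```text
time: 5.12
eef_pos: [0.4565, -0.1181, 0.1946]
eef_rot: [-0.0, 0.997, 0.076, -0.001]
contact_force: [-0.1, 0.2, -1.8]
width: 0.177
finger_force: 68.9
```

apply_moves --deltas '[[[0, 0, 0], 0, 0], [[0, 0, 0], 0, 0]]'

```text
time: 5.38
eef_pos: [0.4568, -0.1152, 0.1951]
eef_rot: [-0.0, 0.997, 0.076, -0.001]
contact_force: [0.4, 0.1, -1.0]
width: 0.173
finger_force: 68.9
```

```bash
python3 - <<'E'
from h import *
T=wristT();np.save('T2.npy',T);s=sense();print(s['eef_pos'],s['eef_rot'],s['contact_force'],s['width']);save('wrist','w3.png',None,1.4)
E
```

```text
[ 0.45679161 -0.11524099  0.19509456] [-4.48238696e-04  9.97108997e-01  7.59779058e-02 -8.97348657e-04] [ 0.35138351  0.12026772 -1.01970764] 0.17253657321656354
```

View pics/w3.png

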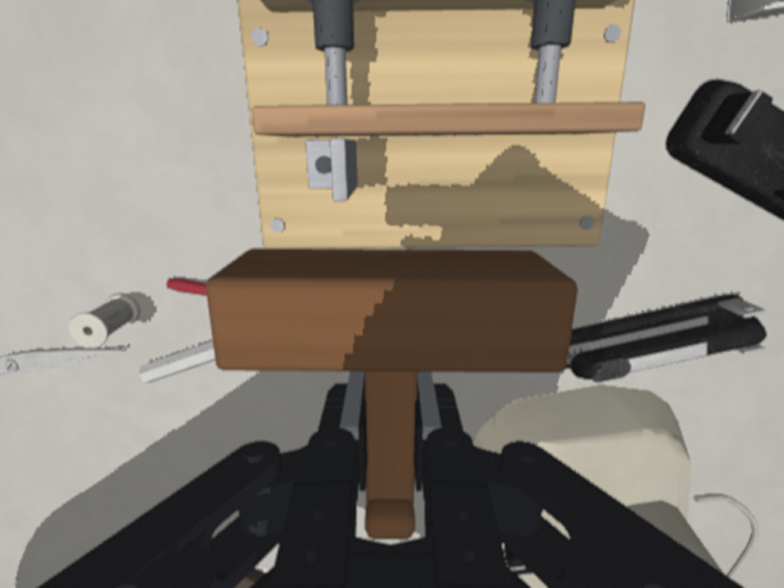

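```bash
python3 - <<'E'
from h import *
T=np.load('T2.npy')
p=lambda u,v,z:at('wrist',u/1.4,v/1.4,z,T)
P={n:p(u,v,z) for n,u,v,z in [('bfl',256,133,.092),('bfr',641,130,.092),('bbl',254,106,.092),('bbr',645,103,.092),('s1',345,140,.092),('s2',348,199,.092),('kbl',208,283,.226),('kbr',577,283,.226),('kfl',217,369,.226),('kfr',570,371,.226)]}
for k in P:print(k,P[k].round(4))
y=lambda a,b:np.arctan2(-(a-b)[0],(a-b)[1])
print('yaw board',y(P['bfl'],P['bfr']),y(P['bbl'],P['bbr']),'stop',np.arctan2(*(P['s1']-P['s2'])[[1,0]]),'brk',y(P['kbl'],P['kbr']),y(P['kfl'],P['kfr']))
q=sense()['eef_rot'];print('tool',2*np.arctan2(q[2],q[1]))
f=(P['bfl']+P['bfr'])/2
phi=y(P['bfl'],P['bfr']); X=np.array([np.cos(phi),np.sin(phi)]);Y=np.array([-X[1],X[0]])
for k in P: d=(P[k]-f)[:2];print(k,(d@X*1e3).round(1),(d@Y*1e3).round(1))
d=sense()['eef_pos'][:2]-f[:2];print('tcp',d@X,d@Y,f)
E
```

```text
bfl [ 0.5367 -0.0329  0.092 ]
bfr [ 0.5678 -0.226   0.092 ]
bbl [ 0.5493 -0.0312  0.092 ]
bbr [ 0.5802 -0.2238  0.092 ]
s1 [ 0.5403 -0.078   0.092 ]
s2 [ 0.5111 -0.0832  0.092 ]
kbl [ 0.5018 -0.0603  0.226 ]
kbr [ 0.5161 -0.1534  0.226 ]
kfl [ 0.4774 -0.0633  0.226 ]
kfr [ 0.4915 -0.1587  0.226 ]
yaw board 0.15956761809293143 0.15928383277284466 stop 0.17339027878858704 brk 0.15252727732371468 0.14636248617877157
tool 0.1529346198296857
bfl 0.0 97.8
bfr 0.0 -97.8
bbl 12.6 97.5
bbr 12.6 -97.6
s1 -3.7 52.6
s2 -33.3 52.2
kbl -38.8 76.2
kbr -39.5 -17.9
kfl -63.4 77.2
kfr -64.7 -19.2
tcp -0.09182679945739916 0.0294597123985385 [ 0.55227028 -0.12943254  0.092     ]
```

The bracket is held squarely. The board's front edge runs (256,133)–(641,130), and the stop face is at column ~347, rows 140–199. I'll move in front of the board to the right of the stop, then lower.

apply_moves --deltas '[[[0.025, -0.02, 0], 0.0025, 0], [[0.049, -0.0395, 0], 0.0025, 0], [[0.049, -0.0395, -0.06], 0.0025, 0], [[0.049, -0.0395, -0.1], 0.0025, 0], [[0.049, -0.0395, -0.13], 0.0025, 0]]'

```text
time: 6.05
eef_pos: [0.4938, -0.144, 0.097]
eef_rot: [-0.0, 0.997, 0.081, -0.001]
contact_force: [-0.6, -0.2, -2.3]
width: 0.169
finger_force: 68.9
```

apply_moves --deltas '[[[0, 0, -0.03], 0, 0], [[0, 0, -0.049], 0, 0], [[0, 0, -0.049], 0, 0], [[0, 0, -0.049], 0, 0]]'

```text
time: 6.55
eef_pos: [0.4944, -0.1452, 0.0624]
eef_rot: [0.0, 0.997, 0.08, 0.0]
contact_force: [0.1, 0.1, -1.1]
width: 0.174
finger_force: 68.9
```

```bash
python3 - <<'E'
from h import *
T=wristT();np.save('T3.npy',T);s=sense();print(s['eef_pos'],s['eef_rot'],s['contact_force'],s['width']);save('wrist','w4.png',(100,0,500,300),2)
E
```

```text
[ 0.49441861 -0.14523869  0.06241198] [2.49493334e-04 9.96776612e-01 8.02258627e-02 3.67998221e-04] [ 0.06385102  0.11823343 -1.14946834] 0.17389146233540267
```

View pics/w4.png

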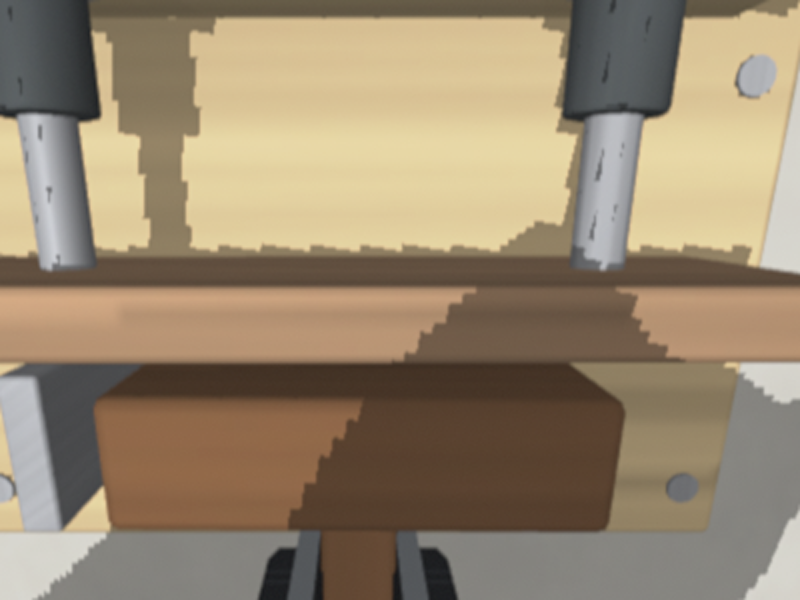

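The gap to the stop is about 10 mm (columns 62 to 110) and to the board about 6 mm (rows 362 to 392). I'll creep left.

apply_moves --deltas '[[[-0.0006, 0.004, 0], 0, 0], [[-0.0012, 0.008, 0], 0, 0], [[-0.0016, 0.01, 0], 0, 0], [[-0.0016, 0.01, 0], 0, 0]]'

```text
time: 7.1
eef_pos: [0.4929, -0.1378, 0.0619]
eef_rot: [0.0, 0.997, 0.08, 0.0]
contact_force: [-0.0, 0.5, -2.1]
width: 0.176
finger_force: 68.9
```

apply_moves --deltas '[[[-0.0002, 0.001, 0], 0, 0], [[-0.0003, 0.002, 0], 0, 0], [[-0.0003, 0.002, 0], 0, 0]]'

```text
time: 7.48
eef_pos: [0.4927, -0.1367, 0.0618]
eef_rot: [0.0, 0.997, 0.08, 0.0]
contact_force: [-1.4, -3.8, -2.1]
width: 0.174
finger_force: 68.9
```

apply_moves --deltas '[[[0, 0, 0], 0, 0], [[0, 0, 0], 0, 0], [[0, 0, 0], 0, 0]]'

```text
time: 7.85
eef_pos: [0.4927, -0.1368, 0.0618]
eef_rot: [0.0, 0.997, 0.08, 0.0]
contact_force: [-1.0, -5.3, -2.0]
width: 0.17
finger_force: 68.9
```

Contact with the stop is clear at about 5 N. I'll ease off slightly and press toward the board.

apply_moves --deltas '[[[0.0002, -0.001, 0], 0, 0], [[0.0045, -0.0003, 0], 0, 0], [[0.009, 0.0004, 0], 0, 0], [[0.0134, 0.001, 0], 0, 0], [[0.0134, 0.001, 0], 0, 0]]'

```text
time: 8.48
eef_pos: [0.5026, -0.1355, 0.0618]
eef_rot: [-0.0, 0.997, 0.08, -0.0]
contact_force: [-2.6, -1.2, -0.3]
width: 0.172
finger_force: 69.1
```

apply_moves --deltas '[[[0.0, 0.0, 0], 0, 0], [[0, 0, 0], 0, 0]]'

```text
time: 8.72
eef_pos: [0.5025, -0.1355, 0.0618]
eef_rot: [-0.0, 0.997, 0.08, -0.0]
contact_force: [-3.6, -0.3, -0.3]
width: 0.175
finger_force: 69.0
```

apply_moves --deltas '[[[0.003, 0.0005, 0], 0, 0], [[0.006, 0.001, 0], 0, 0], [[0.0075, 0.0012, 0], 0, 0], [[0.0075, 0.0012, 0], 0, 0], [[0.0075, 0.0012, 0], 0, 0]]'

```text
time: 9.35
eef_pos: [0.5078, -0.1347, 0.0617]
eef_rot: [-0.0, 0.997, 0.08, -0.001]
contact_force: [-6.4, -3.5, 0.3]
width: 0.174
finger_force: 69.2
```

```bash
python3 - <<'E'
from h import *
F=[]
for i in range(5): grab_frame('wrist');F.append(sense()['contact_force'])
print(np.mean(F,0),np.std(F,0))
E
```

```text
[-6.82018559 -2.61847158 -0.3172945 ] [0.44361411 0.06593522 0.21208447]
```

apply_moves --deltas '[[[0.0015, 0.0, 0], 0, 0], [[0.003, 0.0, 0], 0, 0], [[0.0047, 0.0003, 0], 0, 0], [[0.0047, 0.0003, 0], 0, 0], [[0.0047, 0.0003, 0], 0, 0]]'

```text
time: 10.22
eef_pos: [0.5108, -0.1344, 0.0617]
eef_rot: [-0.0, 0.997, 0.08, -0.001]
contact_force: [-9.2, -2.6, 0.2]
width: 0.177
finger_force: 69.4
```

```bash
python3 - <<'E'
from h import *
T=wristT();save('wrist','w5.png',(100,0,500,300),2)
F=[]
for i in range(8): grab_frame('wrist');F.append(sense()['contact_force'])
print(np.mean(F,0),np.std(F,0),sense()['eef_pos'])
E
```

```text
[-8.92293702 -2.58291883  0.79651784] [0.37074403 0.32466498 0.49165024] [ 0.51080002 -0.13436631  0.06166606]
```

View pics/w5.png

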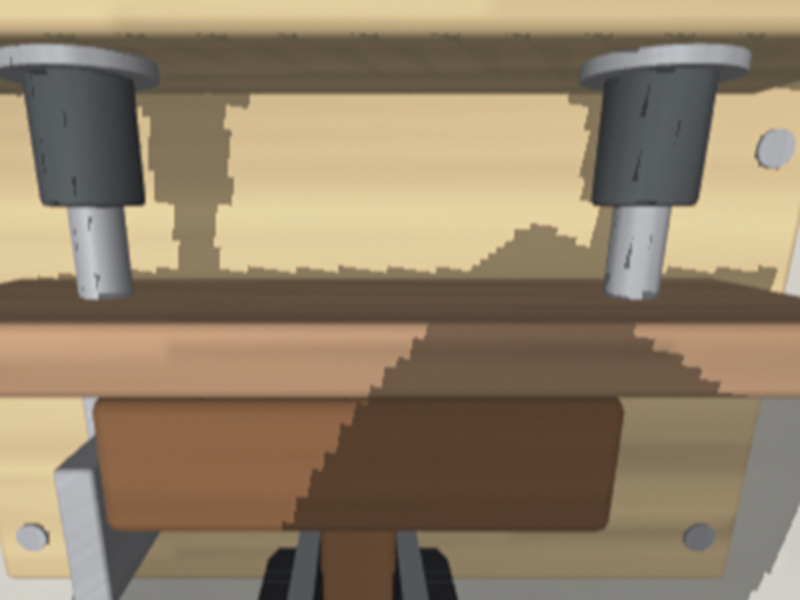

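The bracket sits flat on the board with its left end on the stop at column ~97. The push is about 9.2 N by the sensor and about 9.5 N by travel, so I'm handing it in.

```bash
python3 -c "
from bench import *
print(job_done())"
```

```text
the job is handed in; nothing more can be done
None
```

The job is handed in; I was not shown the verdict. The larger bracket is still gripped, its left end against the steel stop and its back flat on the board, pushed at about 9–9.5 N, with its top level with the board's top edge by the tool height.

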